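# Gauge a model plinth against a flip stop

### The arm

A 6-joint arm with a two-finger parallel gripper is mounted at the origin on the work surface. World frame = base frame: x ahead of the robot, y to its left, z up, the work surface at z = 0. Lengths are in m, angles in degrees, forces in N, time in s.
With the tool pointing down it reaches from about 0.375 to 0.9 m from the base axis. Payload 3.1 kg.
Tool frame: the origin (TCP) lies on the centre line of the jaws, within the pads' length; the fingertips stand 25 mm ahead of it and the grasp point (between the pads) lies 6 mm ahead of it; y points along the fingers, x is the direction in which the jaws open and shut, and the axes are right-handed (so a half turn about y gives the same grasp; the last joint's range is limited). The gripper opens to 87 mm and grips with 3 to 60 N. Pads are 19 mm wide; open, the fingers measure 117 mm over their backs; the gripper's body (75 mm by 190 mm) begins 51 mm behind the grasp point.
Start: joints at [63.913, 30.224, 82.088, -0, 67.689, -10.227], TCP at [0.171, 0.601, 0.248] pointing down, gripper open.
Joint ranges: [-176.69, 176.69], [-43.24, 126.21], [12.49, 139.97], [-82, 262], [0, 151.66], [-163.58, 163.58]. Speed limits (degrees/s): [159.86, 159.86, 180, 180, 180, 180].

### API

Orientations are given as a 3x3 rotation matrix whose columns are the frame's x, y, z axes.
In Python, from rig import * gives the robot as it stands.
- The arm moves only by the tool play_rows, never from a script. Its argument "commands" is a list of rows, each a list of 2 entries, a list of its own where there are three numbers: the shift along the world's x, y, z in m, then the turn, a rotation vector about the world's x, y, z in rad. A call has 1 to 10 rows; each row is the pose to reach, as a shift and turn from the pose commanded when the call began; what a row does not reach only later rows make up. A row lasts 1/8 s, in which the tool goes at most 62.5 mm and 10.7 degrees, less where a joint would pass 70% of its speed; a pose out of reach is approached as far as the arm can. A call with a gripper value outside its range is refused whole. "gripper" is the finger opening in m, from 0 to 0.087, set as the call begins (left out, the last holds). The fingers move at their own pace and stop on an object; the grip force is fixed at half the most. Time passes only in rows, so rows that repeat a pose let the fingers close. It gives the time, the measured TCP pose, the force and the opening at its end, in the units of the state.
- read_state(): the state, without advancing time (a new reading comes with each control period).
- capture(name): name is "scene" or "side" or "wrist"; returns a dict with "frame" (420x560x3 uint8, red, green, blue), "depth" (420x560 float32, m along the optical axis (not along the pixel's ray), 0 where there is no reading), "mtx" (3x3 intrinsics, pixels), "cam_to_world" (4x4, takes a point from camera to world coordinates); the wrist camera has in their place "hand_eye" (4x4, takes a point from camera to tool coordinates, whose origin is the TCP and whose axes are the tool frame's). Camera axes: x right, y down, z forward; pixel columns grow to the right and rows downward; lengths in m; the calibration is good to about 2 mm. A picture is of the moment at which its call begins: read the wrist's pose just before it.
- hand_in(): hands the job in, once; it reports no verdict.
The state is a dict: "time_s": time; "joint_positions": joint angles; "qvel": joint speeds; "tau": joint torques, N m; "position": TCP position; "tcp_rot": TCP orientation; "force": force on the tool from outside, world axes, zero at the start; "moment": the same for the moment, N m; "opening": opening from 0.0 (shut) to 1.0 (fully open).
Only numpy, scipy, OpenCV 4.12 (cv2) and the standard library are available. Lean on these libraries where they do the work, as an engineer would, in place of code of your own. Each camera call takes 0.05 s, during which the arm holds its last target. There are 200 camera calls.

### The job

In the setting jig, flip the hinged stop down fully onto the fence, then slide the wooden plinth flush along the fence and press its end lightly but definitely against the button of the stop (about 5 N, never hard) for about a second. Then flip the stop back up to upright or beyond, leaving the plinth sitting exactly where it was gauged, and leave the jar, dish and box alone.

Things in the scene. Friction and masses are not known exactly. Their poses are not given: they have to be found in the camera images.
- jig: Setting jig fixed to the bench: plywood bed 170 (x) x 360 (y) x 12 mm high with an aluminium fence, 24 mm thick, standing 14 mm above the bed, along its -x (robot-side) edge, the whole length of y. Origin: centre of the bed's underside. The fence's working face looks to the jig's +x and lies at jig x = -50 mm.
- stop: Dark steel bracket fixed on the fence, carrying the stop leaf. Axes parallel to the jig's: x away from the fence over the bed, y along the fence. Origin: on the bed's top, in the plane of the fence's working face, under the middle of the leaf. Bracket: x -24 to 0 (clamp knob behind to -44), y -22 to 22, top 44 mm over the bed. The plinth lies on its +y side.
- leaf_hinge (a point): Hinge axis of the leaf (along the stop's y), at x -12, y 0, z 34 mm in the stop's frame. The steel leaf is 10 mm thick (y -5 to 5); down, its plate spans x 2 to 42, 2 to 40 mm over the bed. From its +y face, at x 22, z 18, the adjuster's round steel button (18 mm wide) sticks out: its end, the gauging face, lies at y 9 to 31 mm, set differently each time and not measured: find it by touch.
- leaf (a joint): Angle of the stop leaf, rad: 0 = down on the fence (rigid end of travel), its arm level along the stop's +x; 1.57 = arm straight up; 2.0 = end of travel, leaning back to -x. Stiff friction hinge: stays where it is left, takes 1 to 2 N at its grip to move. Starts between 1.4 and 1.9.
- leaf_grip (a point): Centre of the leaf's grip, a black disc 22 mm in diameter, 12 mm thick along the stop's y, at the end of the arm, 84 mm from the hinge axis. Pinch its flat faces (fingers closing along the stop's y) and carry it in an arc round the hinge; it may turn in the fingers. With the leaf down it is at x 72, y 0, z 34 mm in the stop's frame.
- plinth_center (a point): Centre, half-way up, of the plinth: dark hardwood block 45 (x) x 110 (y) x 36 mm high, 0.2 to 0.33 kg, loose on the bed (1 to 2.5 N to slide), with an upright steel stub 12 mm in diameter, 30 mm tall, amid its top. Starts askew up to 0.25 rad, clear of fence and stop. Gauged, long side on the fence and end on the button, it is at x 22.5, z 18, y 64 to 86 mm in the stop's frame.
- jar_center (a point): Glass jar with black lid, 66 mm in diameter, 100 mm high, half-way up. Bystander.
- petri_center (a point): Clear flat dish, 94 mm in diameter, 16 mm high, half-way up. Bystander.
- slidebox_center (a point): Light wooden box 85 x 100 x 30 mm, half-way up. Bystander.
Not all that is in view belongs to the job. What is shaped like the part that bears plinth_center but orange is not meant.

How it is judged (in metres and radians):
On the way, in this order (a step that is already met when the one before it is completed fails the run):
1. the stop is down on the fence (value of joint leaf below 0.05 rad), for 0.2 s.
2. the plinth, flush on the fence, is pressed against the lowered stop's button with more than 2 N for 0.3 s (value of joint leaf below 0.05 rad and contact force between plinth and stop above 2 N and x of plinth_center in the frame of stop below 0.0255 m and angle between the y axis of plinth_center and the y axis of stop, either way round below 0.035 rad), for 0.3 s.
At the end, for the whole second after the job is handed in: The stop leaf is up (joint above 1.35 rad) and the plinth lies flat and upright on the bed where it was gauged: within 3 mm of touching the fence, its end within 2.5 mm of the plane of the button's end face, and parallel to the fence within 0.035 rad (value of joint leaf above 1.35 rad and x of plinth_center in the frame of stop between 0.0205 and 0.0255 m and y of plinth_center in the frame of button between 0.053 and 0.0575 m and z of plinth_center in the frame of stop below 0.0205 m and angle between the y axis of plinth_center and the y axis of stop, either way round below 0.035 rad and angle between plinth_center's own z axis and vertical below 0.05 rad).
It fails at once if the plinth is pressed on the stop with more than 15 N (contact force between plinth and stop above 15 N).
It fails at once if the jar is moved more than 20 mm (distance of jar_center from where it was at the start of the episode above 0.02 m).
It fails at once if the dish is moved more than 20 mm (distance of petri_center from where it was at the start of the episode above 0.02 m).
It fails at once if the box is moved more than 20 mm (distance of slidebox_center from where it was at the start of the episode above 0.02 m).
It also fails if it takes over 72 s, if anything falls off the work surface, if the arm or the gripper's body presses on something with over 40 N, if the wrist force passes 120 N, or if a joint passes its speed limit or range.

## Working session

There is one attempt and no reset: what is moved stays moved. The work goes in short steps, Python scripts to look and compute and a tool call to move; the robot and the scene stay as the last step left them, time stands still between calls to the robot, and variables do not carry over. Pictures are saved under pics/ and viewed, about 8 in all and at most 12, crops included, and the job is handed in when it is done.

Besides the shell and the picture viewer there is one more tool, called after "Request:" as name([rows], argument=value, ...), one row to a line, values as JSON. play_rows: Moves the arm, as the interface text tells. Its arguments: {"type":"object","properties":{"commands":{"type":"array"},"gripper":{"type":"number"}},"required":["commands"]}

```bash
mkdir -p pics
cat > h.py <<'E'
from rig import *
import numpy as np, cv2
def snap(n,f=None):
    s=read_state(); c=capture(n)
    if n=="wrist":
        T=np.eye(4);T[:3,:3]=s["tcp_rot"];T[:3,3]=s["position"]; c["T"]=T@np.array(c["hand_eye"])
    else: c["T"]=np.array(c["cam_to_world"])
    v,u=np.mgrid[:420,:560]; K=np.array(c["mtx"]); d=c["depth"]
    P=np.stack([(u-K[0,2])/K[0,0]*d,(v-K[1,2])/K[1,1]*d,d],-1)
    c["P"]=P@c["T"][:3,:3].T+c["T"][:3,3]; c["P"][d==0]=np.nan
    if f: cv2.imwrite("pics/"+f,c["frame"][:,:,::-1])
    return c
E
python3 - <<'E'
from h import *
print(read_state())
a=snap("scene","scene.png");b=snap("side","side.png")
np.savez("s.npz",P=a["P"],f=a["frame"]);np.savez("d.npz",P=b["P"],f=b["frame"])
print(a["T"],b["T"])
E
```

```text
{'time_s': 0.0, 'joint_positions': array([ 6.39118338e+01,  3.02782793e+01,  8.21563280e+01, -5.22422441e-04,
        6.76895878e+01, -1.02282344e+01]), 'qvel': array([-0.00929909,  0.06092733,  0.05437551, -0.04691396,  0.04216312,
       -0.00088636]), 'tau': array([-3.10148152e-04, -4.40039027e+01, -1.76599056e+01,  6.33459887e-02,
        5.81306848e-02, -1.66247028e-04]), 'position': array([0.17048353, 0.60059083, 0.24657927]), 'tcp_rot': array([[ 2.73282237e-01, -9.45639626e-04, -9.61933430e-01],
       [ 9.61931527e-01, -1.95048235e-03,  2.73283614e-01],
       [-2.13466199e-03, -9.99997651e-01,  3.76608390e-04]]), 'force': array([ 0.25312757, -0.195719  , -0.27324076]), 'moment': array([-0.02295887,  0.00218129, -0.0092152 ]), 'opening': 1.0000499974568693}
[[ 0.75756831  0.54300305 -0.36226777  0.95604588]
 [ 0.65270972 -0.6367487   0.41051324 -0.47183604]
 [-0.00776359 -0.54744752 -0.83680401  0.93662774]
 [ 0.          0.          0.          1.        ]] [[ 0.81153369 -0.41141272  0.41491282 -0.04963722]
 [-0.58399596 -0.5942183   0.55304009 -0.88209753]
 [ 0.01902106 -0.69111807 -0.72249153  1.18733966]
 [ 0.          0.          0.          1.        ]]
```

View pics/scene.png

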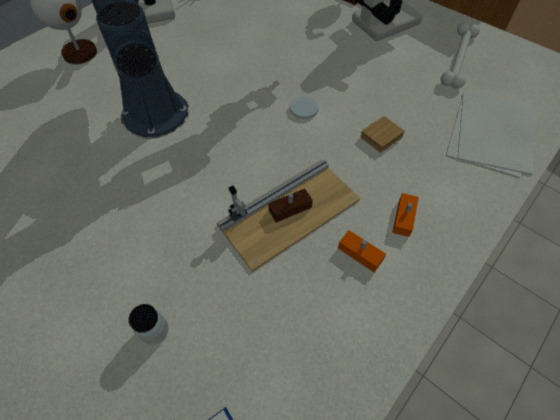

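View pics/side.png

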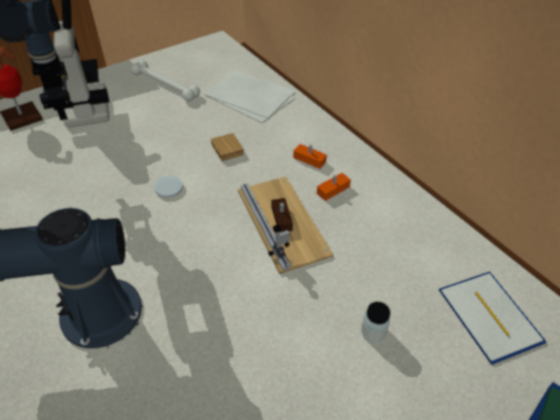

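The scene picture shows the jig at about (290,215), with the stop upright at (236,203) and the dark plinth with its stub at (290,206). The two orange look-alikes are at (406,214) and (362,251). The jar is at (147,322), the dish at (304,107) and the box at (383,133). In the side view the plinth is at (282,213) and the stop at (281,238). The dark one on the jig is my choice.

Run:
```python
from h import *
z=np.load("s.npz");P=z["P"];f=z["f"].astype(int)
for n,(u,v) in dict(jig=(255,245),plinth=(280,212),stub=(290,198),grip=(233,189),jar=(144,316),dish=(304,108),box=(383,133),o1=(404,222),o2=(355,248),bench=(250,320)).items(): print(n,P[v,u].round(4))
roi=np.zeros((420,560),bool);roi[155:275,210:365]=1
def rect(m):
    q=P[m][:,:2]; r=cv2.minAreaRect((q*1000).astype(np.float32)); return r,m.sum()
bed=roi&(P[...,2]>.006)&(P[...,2]<.018)&(f[...,0]-f[...,2]>30)
n,l,s,c=cv2.connectedComponentsWithStats(bed.astype(np.uint8)); k=1+s[1:,4].argmax(); print("bed",rect(l==k),np.median(P[l==k][:,2]))
fe=roi&(P[...,2]>.021)&(P[...,2]<.032)&(abs(f[...,0]-f[...,2])<30)
n,l,s,c=cv2.connectedComponentsWithStats(fe.astype(np.uint8)); k=1+s[1:,4].argmax(); print("fence",rect(l==k),np.median(P[l==k][:,2]))
pl=roi&(P[...,2]>.042)&(P[...,2]<.054);pl[:,:262]=0
print("pl",rect(pl),np.median(P[pl][:,2]))
st=roi&(P[...,2]>.06);st[:,262:]=0
print("stop pts",np.c_[P[st]].round(3)[::12])
s2=roi&(P[...,2]>.06);s2[:,:262]=0; print("stub",np.median(P[s2],0),s2.sum(),np.nanmax(P[s2][:,2]))
```

```text
jig [ 0.5811 -0.1479  0.012 ]
plinth [ 0.58   -0.0482  0.049 ]
stub [ 0.5816 -0.0104  0.0725]
grip [ 0.489  -0.115   0.1391]
jar [ 0.5535 -0.4529  0.0995]
dish [0.3647 0.3189 0.0139]
box [0.6233 0.3764 0.0291]
o1 [0.837  0.1425 0.0351]
o2 [ 0.7846 -0.0011  0.035 ]
bench [ 7.009e-01 -2.958e-01  1.000e-04]
bed (((595.92529296875, -13.132476806640625), (361.5147399902344, 137.30027770996094), 77.081298828125), np.int64(4896)) 0.011565486427076999
fence (((518.5780029296875, 3.9330291748046875), (360.2351379394531, 27.563547134399414), 77.1232681274414), np.int64(923)) 0.02567066910172877
pl (((668.9542236328125, -23.3780517578125), (114.79972076416016, 250.49514770507812), 79.02232360839844), np.int64(611)) 0.04748949709087458
stop pts [[ 0.476 -0.106  0.135]
 [ 0.479 -0.119  0.138]
 [ 0.489 -0.112  0.137]
 [ 0.489 -0.119  0.135]
 [ 0.485 -0.12   0.125]
 [ 0.489 -0.118  0.118]
 [ 0.489 -0.114  0.104]
 [ 0.495 -0.113  0.099]
 [ 0.504 -0.115  0.102]
 [ 0.505 -0.106  0.089]
 [ 0.51  -0.108  0.09 ]
 [ 0.513 -0.108  0.089]
 [ 0.514 -0.106  0.083]
 [ 0.515 -0.107  0.081]
 [ 0.5   -0.131  0.085]
 [ 0.495 -0.14   0.086]
 [ 0.52  -0.119  0.086]
 [ 0.516 -0.126  0.086]
 [ 0.516 -0.126  0.082]
 [ 0.519 -0.12   0.072]
 [ 0.505 -0.147  0.081]]
stub [ 0.58264422 -0.00577005  0.06792929] 46 0.07964319895981697
```

Request:
play_rows([
  [[0.02, -0.04, 0.02], [0, 0, 0.01]],
  [[0.05, -0.09, 0.04], [0, 0, 0.02]],
  [[0.08, -0.14, 0.06], [0, 0, 0.03]],
  [[0.11, -0.19, 0.08], [0, 0, 0.04]],
  [[0.14, -0.24, 0.1], [0, 0, 0.052]],
  [[0.17, -0.29, 0.1], [0, 0, 0.052]],
  [[0.2, -0.34, 0.1], [0, 0, 0.052]],
  [[0.23, -0.39, 0.1], [0, 0, 0.052]],
  [[0.26, -0.44, 0.1], [0, 0, 0.052]],
  [[0.29, -0.49, 0.1], [0, 0, 0.052]],
])

```text
time_s: 1.35
position: [0.4612, 0.1094, 0.3474]
tcp_rot: [[0.223, -0.0, -0.975], [0.975, 0.0, 0.223], [0.0, -1.0, 0.0]]
force: [1.3, 0.9, 1.3]
opening: 1.001
```

Request:
play_rows([
  [[0.02, -0.05, 0.0], [0, 0, 0]],
  [[0.04, -0.1, 0.0], [0, 0, 0]],
  [[0.05, -0.14, 0.0], [0, 0, 0]],
  [[0.05, -0.15, 0.0], [0, 0, 0]],
  [[0.05, -0.15, 0.0], [0, 0, 0]],
])

```text
time_s: 1.98
position: [0.5101, -0.0387, 0.3471]
tcp_rot: [[0.224, -0.001, -0.975], [0.975, 0.001, 0.224], [0.001, -1.0, 0.002]]
force: [-0.9, 0.8, -0.9]
opening: 0.999
```

Run:
```python
from h import *
s=read_state();print(s["time_s"],s["position"],s["joint_positions"],s["tcp_rot"],s["force"])
a=snap("wrist","w1.png");np.savez("w.npz",P=a["P"],f=a["frame"]);print(a["hand_eye"],a["T"])
```

```text
1.975 [ 0.51012361 -0.03865251  0.34707279] [-1.68847068e+01  1.50604275e+01  9.04134425e+01  3.76128654e-02
  7.46252662e+01 -9.39471045e+01] [[ 2.24060502e-01 -1.47176566e-03 -9.74574125e-01]
 [ 9.74574948e-01  1.10821853e-03  2.24059018e-01]
 [ 7.50278737e-04 -9.99998303e-01  1.68265394e-03]] [-0.89402634  0.75763939 -0.86021604]
[[ 9.99999076e-01 -9.46920105e-04 -9.75309763e-04 -5.48198648e-04]
 [ 6.77754311e-04 -2.74632037e-01  9.61549159e-01 -1.37284828e-01]
 [-1.17836154e-03 -9.61548931e-01 -2.74631142e-01  7.55853410e-02]
 [ 0.00000000e+00  0.00000000e+00  0.00000000e+00  1.00000000e+00]] [[ 2.25207699e-01  9.37292735e-01  2.66014701e-01  4.36539316e-01]
 [ 9.74310776e-01 -2.16670906e-01 -6.14184898e-02 -2.24033323e-02]
 [ 7.05421086e-05  2.73012907e-01 -9.62010368e-01  4.84484159e-01]
 [ 0.00000000e+00  0.00000000e+00  0.00000000e+00  1.00000000e+00]]
```

View pics/w1.png

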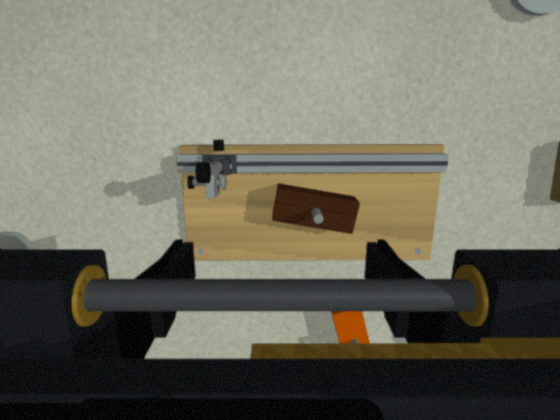

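The wrist view shows the fence line at rows 155–170, the bracket at (220,163) with its knob at (218,145), and the black grip disc at (203,172). The dark plinth, stub at (317,215), is askew and clear of the fence. The orange block at (350,328) is off the jig. This confirms the choice.

Run:
```python
from h import *
z=np.load("w.npz");P=z["P"];f=z["f"].astype(int)
roi=np.zeros((420,560),bool);roi[138:262,165:450]=1
Z=P[...,2]
def big(m):
    n,l,s,c=cv2.connectedComponentsWithStats(m.astype(np.uint8)); return l==1+s[1:,4].argmax()
fe=big(roi&(Z>.021)&(Z<.031)); r=cv2.minAreaRect((P[fe][:,:2]*1000).astype(np.float32)); print("fence",r,np.median(Z[fe]))
jg=big(roi&(Z>.006)&(Z<.06)); print("jig",cv2.minAreaRect((P[jg][:,:2]*1000).astype(np.float32)),)
a=r[2] if r[2]>45 else r[2]+90
a=np.radians(a);Y=np.array([np.cos(a),np.sin(a)]);X=np.array([Y[1],-Y[0]])
print("yaw y axis",np.degrees(a))
J=np.stack([P[...,:2]@X,P[...,:2]@Y,Z],-1)
print("fence x edges (pct)",np.percentile(J[fe][:,0],[1,99]),"y",np.percentile(J[fe][:,1],[0.5,99.5]))
pl=roi&(Z>.043)&(Z<.052);pl[:,:265]=0;pl=big(pl)
r=cv2.minAreaRect((J[pl][:,:2]*1000).astype(np.float32));print("plinth in J",r,np.median(Z[pl]))
st=roi&(Z>.033);st[:,265:]=0
for lo,hi in [(.033,.05),(.05,.06),(.06,.1),(.1,.12),(.12,.16)]:
    m=st&(Z>lo)&(Z<hi); 
    if m.sum()>3: print(lo,hi,m.sum(),np.percentile(J[m],[2,50,98],axis=0).round(4).tolist())
disc=st&(Z>.1); print("disc world",np.median(P[disc],0))
stub=roi&(Z>.07);stub[:,:265]=0;print("stub J",np.median(J[stub],0),"w",np.median(P[stub],0),stub.sum())
```

```text
fence ((524.7283325195312, 35.745758056640625), (292.9533996582031, 24.558900833129883), 77.15707397460938) 0.026113948547268173
jig ((573.6425170898438, -10.084442138671875), (360.2525329589844, 179.24075317382812), 77.00016784667969)
yaw y axis 77.15707397460939
fence x edges (pct) [0.4915783  0.51535429] y [0.01749564 0.29571682]
plinth in J ((563.5714111328125, 121.82255554199219), (109.75691986083984, 45.70848846435547), 80.02408599853516) 0.048034132899373444
0.033 0.05 345 [[0.472, -0.0245, 0.0331], [0.4939, -0.0012, 0.0352], [0.5139, 0.0168, 0.0487]]
0.05 0.06 158 [[0.4936, -0.0176, 0.0509], [0.501, 0.0064, 0.0558], [0.5122, 0.0116, 0.0576]]
0.06 0.1 415 [[0.4948, -0.0327, 0.0615], [0.5146, 0.0004, 0.0856], [0.5296, 0.0104, 0.0989]]
0.1 0.12 184 [[0.4939, -0.0087, 0.1002], [0.5184, -0.0023, 0.102], [0.5297, 0.0006, 0.1118]]
0.12 0.16 312 [[0.4855, -0.0102, 0.1234], [0.4945, -0.0028, 0.138], [0.5051, 0.0017, 0.1413]]
disc world [ 0.4893251  -0.0868046   0.32336029]
stub J [0.49597379 0.12208795 0.33249424] w [0.51055002 0.00796983 0.33249424] 687
```

Request:
play_rows([
  [[-0.014, -0.038, -0.02], [0, 0, 0]],
  [[-0.028, -0.075, -0.05], [0, 0, 0]],
  [[-0.0284, -0.0753, -0.09], [0, 0, 0]],
  [[-0.0284, -0.0753, -0.13], [0, 0, 0]],
  [[-0.0284, -0.0753, -0.16], [0, 0, 0]],
  [[-0.0284, -0.0753, -0.19], [0, 0, 0]],
  [[-0.0284, -0.0753, -0.208], [0, 0, 0]],
  [[-0.0284, -0.0753, -0.208], [0, 0, 0]],
  [[-0.0284, -0.0753, -0.208], [0, 0, 0]],
], gripper=0.05)

```text
time_s: 3.15
position: [0.4829, -0.1133, 0.1403]
tcp_rot: [[0.222, 0.001, -0.975], [0.975, -0.0, 0.222], [-0.0, -1.0, -0.001]]
force: [0.7, 0.2, -0.6]
opening: 0.573
```

Run:
```python
from h import *
s=read_state();print(s["position"],s["force"],s["opening"])
a=snap("wrist","w2.png")
```

```text
[ 0.48285242 -0.11334966  0.14032478] [ 0.69739506  0.17880685 -0.57532966] 0.5734518258348117
```

View pics/w2.png

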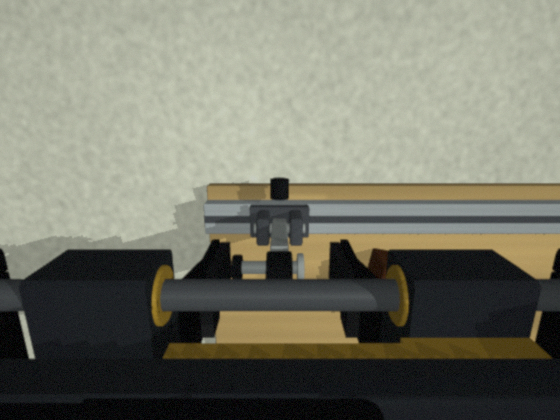

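The wrist view shows the disc at (280,265), centred between the fingers at 215 and 345. I'll close on it.

Request:
play_rows([
  [[0, 0, 0], [0, 0, 0]],
  [[0, 0, 0], [0, 0, 0]],
  [[0, 0, 0], [0, 0, 0]],
  [[0, 0, 0], [0, 0, 0]],
  [[0, 0, 0], [0, 0, 0]],
], gripper=0.008)

```text
time_s: 3.82
position: [0.4824, -0.1137, 0.1396]
tcp_rot: [[0.224, 0.0, -0.975], [0.975, 0.001, 0.224], [0.001, -1.0, 0.0]]
force: [-0.4, 0.4, 0.0]
opening: 0.133
```

Run:
```python
from h import *
s=read_state();p=s["position"];print(p,s["force"],s["opening"]*87)
# arc: hinge in J (0.5034,.046); disc at a0=1.67; rows
X=np.array([0.975,-0.2224])
for a in np.append(np.arange(1.67,0,-.1),[0,-.03]):
    dx=.084*(np.cos(a)-np.cos(1.67));dz=.084*(np.sin(a)-np.sin(1.67)); print(round(a,2),(dx*X).round(4),round(dz,4))
```

```text
[ 0.48239936 -0.11365238  0.13955413] [-0.44645056  0.43132518  0.02696697] 11.60710303354063
1.67 [ 0. -0.] 0.0
1.57 [ 0.0082 -0.0019] 0.0004
1.47 [ 0.0164 -0.0037] -0.0
1.37 [ 0.0244 -0.0056] -0.0013
1.27 [ 0.0324 -0.0074] -0.0034
1.17 [ 0.0401 -0.0091] -0.0062
1.07 [ 0.0474 -0.0108] -0.0099
0.97 [ 0.0544 -0.0124] -0.0143
0.87 [ 0.0609 -0.0139] -0.0194
0.77 [ 0.0669 -0.0153] -0.0251
0.67 [ 0.0723 -0.0165] -0.0314
0.57 [ 0.0771 -0.0176] -0.0383
0.47 [ 0.0811 -0.0185] -0.0455
0.37 [ 0.0845 -0.0193] -0.0532
0.27 [ 0.087  -0.0199] -0.0612
0.17 [ 0.0888 -0.0203] -0.0694
0.07 [ 0.0898 -0.0205] -0.0777
0.0 [ 0.09   -0.0205] -0.0836
-0.03 [ 0.09   -0.0205] -0.0861
```

Request:
play_rows([
  [[0.0082, -0.0019, 0.0004], [0, 0, 0]],
  [[0.0164, -0.0037, 0.0], [0, 0, 0]],
  [[0.0244, -0.0056, -0.0013], [0, 0, 0]],
  [[0.0324, -0.0074, -0.0034], [0, 0, 0]],
  [[0.04, -0.0091, -0.0062], [0, 0, 0]],
  [[0.0474, -0.0108, -0.0099], [0, 0, 0]],
  [[0.0544, -0.0124, -0.0143], [0, 0, 0]],
  [[0.061, -0.0139, -0.0194], [0, 0, 0]],
  [[0.067, -0.0153, -0.0251], [0, 0, 0]],
])

```text
time_s: 4.95
position: [0.5492, -0.1289, 0.1143]
tcp_rot: [[0.223, -0.001, -0.975], [0.975, 0.001, 0.223], [0.001, -1.0, 0.002]]
force: [-1.7, 3.1, 4.3]
opening: 0.135
```

Request:
play_rows([
  [[0.0054, -0.0012, -0.0063], [0, 0, 0]],
  [[0.0102, -0.0023, -0.0132], [0, 0, 0]],
  [[0.0142, -0.0032, -0.0204], [0, 0, 0]],
  [[0.0175, -0.004, -0.0281], [0, 0, 0]],
  [[0.02, -0.0046, -0.0361], [0, 0, 0]],
  [[0.0218, -0.005, -0.0443], [0, 0, 0]],
  [[0.0228, -0.0052, -0.0526], [0, 0, 0]],
  [[0.023, -0.0052, -0.0585], [0, 0, 0]],
  [[0.023, -0.0052, -0.0605], [0, 0, 0]],
  [[0.023, -0.0052, -0.0605], [0, 0, 0]],
])

```text
time_s: 6.2
position: [0.5736, -0.1345, 0.0533]
tcp_rot: [[0.223, 0.002, -0.975], [0.975, -0.0, 0.223], [0.0, -1.0, -0.002]]
force: [3.3, 5.3, 1.0]
opening: 0.136
```

Request:
play_rows([
  [[0, 0, -0.001], [0, 0, 0]],
  [[0, 0, -0.002], [0, 0, 0]],
  [[0, 0, -0.002], [0, 0, 0]],
  [[0, 0, -0.002], [0, 0, 0]],
])

```text
time_s: 6.7
position: [0.5737, -0.1345, 0.0525]
tcp_rot: [[0.223, 0.003, -0.975], [0.975, -0.0, 0.223], [0.0, -1.0, -0.003]]
force: [0.4, 5.5, 7.8]
opening: 0.132
```

Request:
play_rows([
  [[0, 0, -0.002], [0, 0, 0]],
  [[0, 0, -0.002], [0, 0, 0]],
  [[0, 0, -0.002], [0, 0, 0]],
  [[0, 0, -0.002], [0, 0, 0]],
])

```text
time_s: 7.2
position: [0.5737, -0.1345, 0.0522]
tcp_rot: [[0.223, 0.003, -0.975], [0.975, -0.001, 0.223], [0.0, -1.0, -0.003]]
force: [-2.2, 5.4, 18.8]
opening: 0.137
```

Request:
play_rows([
  [[0, 0, 0.0035], [0, 0, 0]],
  [[0, 0, 0.0035], [0, 0, 0]],
  [[0, 0, 0.0035], [0, 0, 0]],
  [[0, 0, 0.0035], [0, 0, 0]],
  [[0, 0, 0.0035], [0, 0, 0]],
  [[0, 0, 0.0035], [0, 0, 0]],
], gripper=0.04)

```text
time_s: 7.95
position: [0.5723, -0.1347, 0.0533]
tcp_rot: [[0.223, -0.0, -0.975], [0.975, -0.0, 0.223], [-0.0, -1.0, 0.0]]
force: [-0.6, 0.1, 0.7]
opening: 0.458
```

Request:
play_rows([
  [[0, 0, 0.02], [0, 0, 0]],
  [[0, 0, 0.05], [0, 0, 0]],
  [[0, 0, 0.09], [0, 0, 0]],
  [[0, 0, 0.12], [0, 0, -0.1]],
  [[0, 0.02, 0.12], [0, 0, -0.28]],
  [[0, 0.04, 0.12], [0, 0, -0.46]],
  [[0, 0.06, 0.12], [0, 0, -0.64]],
  [[0, 0.08, 0.12], [0, 0, -0.82]],
  [[0, 0.1, 0.12], [0, 0, -1.0]],
  [[0.0, 0.12, 0.12], [0, 0, -1.18]],
], gripper=0.085)

```text
time_s: 9.2
position: [0.5722, -0.0139, 0.1735]
tcp_rot: [[0.987, -0.0, -0.159], [0.159, -0.0, 0.987], [-0.0, -1.0, -0.0]]
force: [-0.2, 0.2, 0.6]
opening: 0.977
```

Request:
play_rows([
  [[0.002, 0.007, 0.0], [0, 0, -0.18]],
  [[0.003, 0.008, 0.0], [0, 0, -0.36]],
  [[0.003, 0.008, 0.0], [0, 0, -0.56]],
  [[0.003, 0.008, 0.0], [0, 0, -0.56]],
  [[0.003, 0.008, 0.0], [0, 0, -0.56]],
])

```text
time_s: 9.82
position: [0.5753, -0.0066, 0.1734]
tcp_rot: [[0.924, -0.0, 0.382], [-0.382, -0.0, 0.924], [-0.0, -1.0, -0.0]]
force: [0.8, -0.4, -0.7]
opening: 0.976
```

Run:
```python
from h import *
s=read_state();print(s["time_s"],s["position"],s["tcp_rot"][:,0],s["joint_positions"],s["force"],s["opening"])
a=snap("wrist","w3.png");P=a["P"];Z=P[...,2];f=a["frame"].astype(int)
m=(Z>.044)&(Z<.052)&(f[...,0]-f[...,2]>12)
n,l,st,c=cv2.connectedComponentsWithStats(m.astype(np.uint8));k=1+st[1:,4].argmax();m=l==k
print(cv2.minAreaRect((P[m][:,:2]*1000).astype(np.float32)),m.sum(),c[k])
```

```text
9.825 [ 0.57525498 -0.00663149  0.1734285 ] [ 9.24334001e-01 -3.81584381e-01 -1.16472239e-04] [-1.17834747e+01  3.19064245e+01  9.33940005e+01 -4.20028257e-03
  5.47070100e+01  1.06508096e+01] [ 0.84718598 -0.41994419 -0.70525724] 0.9758634595383836
((577.186279296875, -5.797107696533203), (109.73207092285156, 45.10240173339844), 67.00182342529297) 7317 [281.80661473 196.13188465]
```

View pics/w3.png

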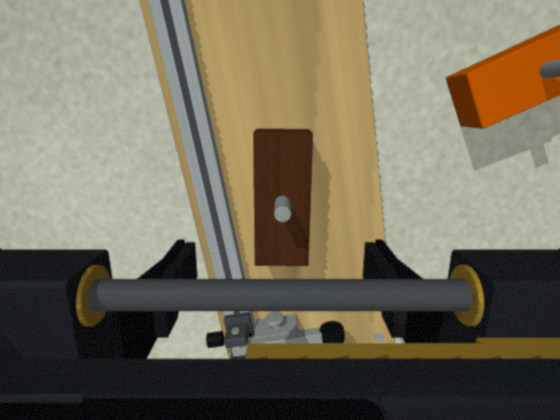

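The close wrist view shows the leaf lying down with its disc at (332,331). The dark plinth (282,197), with its stub at (282,208), is square between the jaws. Its centre, (0.577,-0.006), agrees with the first estimate.

Request:
play_rows([
  [[0.002, 0.001, -0.03], [0, 0, -0.01]],
  [[0.002, 0.001, -0.06], [0, 0, -0.01]],
  [[0.002, 0.001, -0.085], [0, 0, -0.01]],
  [[0.002, 0.001, -0.105], [0, 0, -0.01]],
  [[0.002, 0.001, -0.118], [0, 0, -0.01]],
  [[0.002, 0.001, -0.118], [0, 0, -0.01]],
  [[0.002, 0.001, -0.118], [0, 0, -0.01]],
])

```text
time_s: 10.75
position: [0.5779, -0.0057, 0.0561]
tcp_rot: [[0.92, 0.001, 0.393], [-0.393, -0.0, 0.92], [0.001, -1.0, 0.0]]
force: [0.0, 1.2, -0.8]
opening: 0.979
```

Request:
play_rows([
  [[0, 0, 0], [0, 0, 0]],
  [[0, 0, 0], [0, 0, 0]],
  [[0, 0, 0], [0, 0, 0]],
  [[0, 0, 0], [0, 0, 0]],
  [[0, 0, 0], [0, 0, 0]],
  [[0, 0, 0], [0, 0, 0]],
], gripper=0.04)

```text
time_s: 11.5
position: [0.5774, -0.0056, 0.0555]
tcp_rot: [[0.92, 0.0, 0.393], [-0.393, -0.0, 0.92], [0.0, -1.0, 0.0]]
force: [-0.8, -0.3, 1.0]
opening: 0.511
```

Request:
play_rows([
  [[-0.003, 0.0007, 0], [0, 0, 0.045]],
  [[-0.008, 0.0018, 0], [0, 0, 0.09]],
  [[-0.013, 0.003, 0], [0, 0, 0.135]],
  [[-0.018, 0.0041, 0], [0, 0, 0.18]],
  [[-0.0224, 0.0051, 0], [0, 0, 0.18]],
  [[-0.0224, 0.0051, 0], [0, 0, 0.18]],
  [[-0.0224, 0.0051, 0], [0, 0, 0.18]],
])

```text
time_s: 12.38
position: [0.5546, -0.0004, 0.0555]
tcp_rot: [[0.975, -0.001, 0.223], [-0.223, 0.0, 0.975], [-0.001, -1.0, -0.0]]
force: [-0.6, 0.6, 1.8]
opening: 0.518
```

Request:
play_rows([
  [[-0.001, 0.0002, 0], [0, 0, 0]],
  [[-0.002, 0.0004, 0], [0, 0, 0]],
  [[-0.003, 0.0007, 0], [0, 0, 0]],
  [[-0.003, 0.0007, 0], [0, 0, 0]],
  [[-0.003, 0.0007, 0], [0, 0, 0]],
])

```text
time_s: 13.0
position: [0.5524, 0.0, 0.0555]
tcp_rot: [[0.975, 0.001, 0.222], [-0.222, -0.0, 0.975], [0.001, -1.0, 0.0]]
force: [2.1, 0.3, -0.8]
opening: 0.515
```

Request:
play_rows([
  [[-0.001, 0.0002, 0], [0, 0, 0]],
  [[-0.001, 0.0002, 0], [0, 0, 0]],
  [[-0.001, 0.0002, 0], [0, 0, 0]],
])

```text
time_s: 13.38
position: [0.5523, 0.0001, 0.0556]
tcp_rot: [[0.975, 0.003, 0.223], [-0.223, -0.001, 0.975], [0.003, -1.0, 0.0]]
force: [4.2, -1.6, -3.4]
opening: 0.518
```

Request:
play_rows([
  [[-0.0009, -0.0039, 0], [0, 0, 0]],
  [[-0.0018, -0.0078, 0], [0, 0, 0]],
  [[-0.0027, -0.0117, 0], [0, 0, 0]],
  [[-0.0036, -0.0156, 0], [0, 0, 0]],
  [[-0.0044, -0.0195, 0], [0, 0, 0]],
  [[-0.0053, -0.0234, 0], [0, 0, 0]],
  [[-0.0062, -0.0273, 0], [0, 0, 0]],
  [[-0.0071, -0.0312, 0], [0, 0, 0]],
  [[-0.0071, -0.0312, 0], [0, 0, 0]],
  [[-0.0071, -0.0312, 0], [0, 0, 0]],
])

```text
time_s: 14.62
position: [0.5452, -0.0308, 0.0557]
tcp_rot: [[0.975, 0.003, 0.223], [-0.223, -0.0, 0.975], [0.003, -1.0, 0.001]]
force: [4.4, -0.5, -1.9]
opening: 0.515
```

Run:
```python
from h import *
s=read_state();print(s["time_s"],s["position"],s["force"],s["moment"])
a=snap("side");f=a["frame"][190:290,220:340,::-1]
cv2.imwrite("pics/s2.png",cv2.resize(f,None,fx=6,fy=6,interpolation=cv2.INTER_CUBIC))
```

```text
14.625 [ 0.54524994 -0.0308      0.05572695] [ 4.42246422 -0.53188477 -1.93965248] [-0.08528506 -0.89704469 -0.1902743 ]
```

View pics/s2.png

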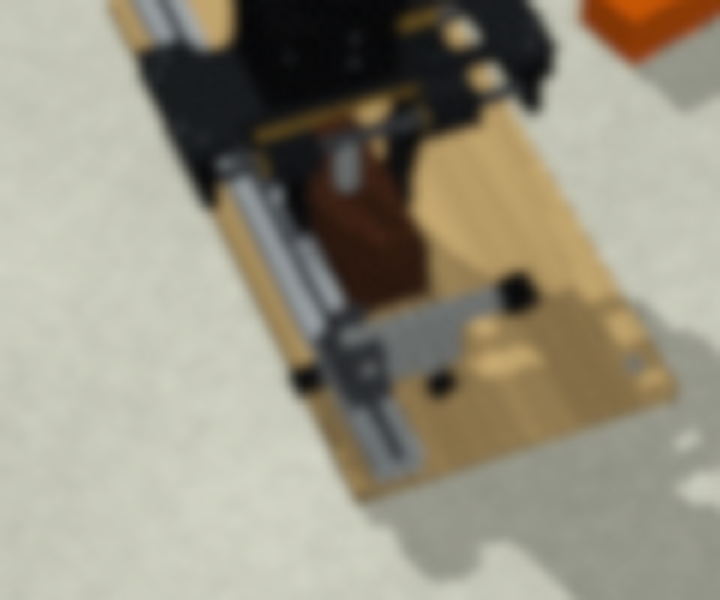

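The side crop shows the plinth (370,260) lying along the fence with its near end at (400,300), a few mm short of the lowered leaf (420,335). I'll estimate the button's end from the earlier depth image so the approach can be gentle.

Run:
```python
from h import *
X=np.array([.975,-.2224]);Y=np.array([.2224,.975])
for n in ["w.npz","s.npz"]:
    P=np.load(n)["P"];J=np.stack([P[...,:2]@X,P[...,:2]@Y,P[...,2]],-1)
    m=(J[...,0]>.507)&(J[...,0]<.526)&(J[...,1]>-.03)&(J[...,1]<.05)&(J[...,2]>.07)&(J[...,2]<.094)
    print(n,m.sum(),np.histogram(J[m][:,1],bins=np.arange(-.03,.05,.004)))
```

```text
w.npz 239 (array([53, 20,  8, 10,  2,  0,  0, 50, 21, 42, 33,  0,  0,  0,  0,  0,  0,
        0,  0]), array([-0.03 , -0.026, -0.022, -0.018, -0.014, -0.01 , -0.006, -0.002,
        0.002,  0.006,  0.01 ,  0.014,  0.018,  0.022,  0.026,  0.03 ,
        0.034,  0.038,  0.042,  0.046]))
s.npz 59 (array([11,  4,  3,  6,  6, 13,  0,  0,  0, 12,  4,  0,  0,  0,  0,  0,  0,
        0,  0]), array([-0.03 , -0.026, -0.022, -0.018, -0.014, -0.01 , -0.006, -0.002,
        0.002,  0.006,  0.01 ,  0.014,  0.018,  0.022,  0.026,  0.03 ,
        0.034,  0.038,  0.042,  0.046]))
```

The button's end is at about J y 0.013, so contact should come about 23 mm further on. I'll go 17 mm first, then creep.

Request:
play_rows([
  [[-0.0004, -0.002, 0], [0, 0, 0]],
  [[-0.0009, -0.0039, 0], [0, 0, 0]],
  [[-0.0013, -0.0058, 0], [0, 0, 0]],
  [[-0.0018, -0.0078, 0], [0, 0, 0]],
  [[-0.0022, -0.0098, 0], [0, 0, 0]],
  [[-0.0027, -0.0117, 0], [0, 0, 0]],
  [[-0.0031, -0.0137, 0], [0, 0, 0]],
  [[-0.0036, -0.0156, 0], [0, 0, 0]],
  [[-0.0038, -0.0166, 0], [0, 0, 0]],
  [[-0.0038, -0.0166, 0], [0, 0, 0]],
])

```text
time_s: 15.92
position: [0.5416, -0.047, 0.0558]
tcp_rot: [[0.975, 0.003, 0.223], [-0.223, 0.0, 0.975], [0.003, -1.0, 0.001]]
force: [6.2, 1.5, -2.4]
opening: 0.513
```

Request:
play_rows([
  [[-0.0001, -0.0005, 0], [0, 0, 0]],
  [[-0.0002, -0.001, 0], [0, 0, 0]],
  [[-0.0002, -0.001, 0], [0, 0, 0]],
])

```text
time_s: 16.3
position: [0.5414, -0.0479, 0.0557]
tcp_rot: [[0.975, 0.003, 0.223], [-0.223, 0.001, 0.975], [0.003, -1.0, 0.001]]
force: [6.8, 1.1, -1.9]
opening: 0.509
```

Request:
play_rows([
  [[-0.0001, -0.0005, 0], [0, 0, 0]],
  [[-0.0002, -0.001, 0], [0, 0, 0]],
  [[-0.0003, -0.0015, 0], [0, 0, 0]],
  [[-0.0003, -0.0015, 0], [0, 0, 0]],
])

```text
time_s: 16.8
position: [0.541, -0.0494, 0.0557]
tcp_rot: [[0.975, 0.003, 0.223], [-0.223, 0.001, 0.975], [0.003, -1.0, 0.001]]
force: [5.2, 2.0, -2.0]
opening: 0.514
```

Request:
play_rows([
  [[-0.0001, -0.0005, 0], [0, 0, 0]],
  [[-0.0002, -0.001, 0], [0, 0, 0]],
  [[-0.0002, -0.001, 0], [0, 0, 0]],
  [[-0.0002, -0.001, 0], [0, 0, 0]],
])

```text
time_s: 17.3
position: [0.5408, -0.0504, 0.0557]
tcp_rot: [[0.975, 0.003, 0.223], [-0.223, 0.001, 0.975], [0.003, -1.0, 0.001]]
force: [6.0, 2.2, -2.1]
opening: 0.518
```

Request:
play_rows([
  [[-0.0001, -0.0005, 0], [0, 0, 0]],
  [[-0.0002, -0.001, 0], [0, 0, 0]],
  [[-0.0002, -0.001, 0], [0, 0, 0]],
  [[-0.0002, -0.001, 0], [0, 0, 0]],
])

```text
time_s: 17.8
position: [0.5406, -0.0514, 0.0557]
tcp_rot: [[0.975, 0.003, 0.223], [-0.223, 0.001, 0.975], [0.003, -1.0, 0.001]]
force: [5.8, 1.5, -2.3]
opening: 0.515
```

Request:
play_rows([
  [[-0.0001, -0.0005, 0], [0, 0, 0]],
  [[-0.0002, -0.001, 0], [0, 0, 0]],
  [[-0.0002, -0.001, 0], [0, 0, 0]],
  [[-0.0002, -0.001, 0], [0, 0, 0]],
])

```text
time_s: 18.3
position: [0.5403, -0.0524, 0.0557]
tcp_rot: [[0.975, 0.003, 0.223], [-0.223, 0.001, 0.975], [0.003, -1.0, 0.001]]
force: [5.4, 1.3, -3.0]
opening: 0.515
```

Request:
play_rows([
  [[-0.0001, -0.0005, 0], [0, 0, 0]],
  [[-0.0002, -0.001, 0], [0, 0, 0]],
  [[-0.0002, -0.001, 0], [0, 0, 0]],
  [[-0.0002, -0.001, 0], [0, 0, 0]],
])

```text
time_s: 18.8
position: [0.5401, -0.0534, 0.0557]
tcp_rot: [[0.975, 0.003, 0.223], [-0.223, 0.001, 0.975], [0.003, -1.0, 0.001]]
force: [5.2, 0.8, -2.6]
opening: 0.513
```

Request:
play_rows([
  [[-0.0001, -0.0005, 0], [0, 0, 0]],
  [[-0.0002, -0.001, 0], [0, 0, 0]],
  [[-0.0002, -0.001, 0], [0, 0, 0]],
  [[-0.0002, -0.001, 0], [0, 0, 0]],
])

```text
time_s: 19.3
position: [0.5399, -0.0544, 0.0557]
tcp_rot: [[0.975, 0.003, 0.223], [-0.223, 0.001, 0.975], [0.003, -1.0, 0.001]]
force: [6.0, 2.1, -2.0]
opening: 0.512
```

Request:
play_rows([
  [[-0.0001, -0.0005, 0], [0, 0, 0]],
  [[-0.0002, -0.001, 0], [0, 0, 0]],
  [[-0.0002, -0.001, 0], [0, 0, 0]],
  [[-0.0002, -0.001, 0], [0, 0, 0]],
])

```text
time_s: 19.8
position: [0.5397, -0.0553, 0.0557]
tcp_rot: [[0.975, 0.003, 0.223], [-0.223, 0.001, 0.975], [0.003, -1.0, 0.001]]
force: [5.9, 2.1, -2.3]
opening: 0.517
```

Request:
play_rows([
  [[-0.0001, -0.0005, 0], [0, 0, 0]],
  [[-0.0002, -0.001, 0], [0, 0, 0]],
  [[-0.0002, -0.001, 0], [0, 0, 0]],
  [[-0.0002, -0.001, 0], [0, 0, 0]],
])

```text
time_s: 20.3
position: [0.5397, -0.0554, 0.0557]
tcp_rot: [[0.975, 0.003, 0.223], [-0.223, 0.002, 0.975], [0.003, -1.0, 0.003]]
force: [7.8, 5.7, -1.3]
opening: 0.515
```

Contact: the tool stopped and the force along the fence rose by about 4.6 N. I'll hold for a second.

Request:
play_rows([
  [[0, 0, 0], [0, 0, 0]],
  [[0, 0, 0], [0, 0, 0]],
  [[0, 0, 0], [0, 0, 0]],
  [[0, 0, 0], [0, 0, 0]],
  [[0, 0, 0], [0, 0, 0]],
  [[0, 0, 0], [0, 0, 0]],
  [[0, 0, 0], [0, 0, 0]],
  [[0, 0, 0], [0, 0, 0]],
])

```text
time_s: 21.3
position: [0.5397, -0.0554, 0.0557]
tcp_rot: [[0.975, 0.003, 0.223], [-0.223, 0.002, 0.975], [0.003, -1.0, 0.003]]
force: [7.1, 5.3, -2.1]
opening: 0.513
```

Run:
```python
from h import *
X=np.array([.975,-.2224]);Y=np.array([.2224,.975])
s=read_state();print(s["time_s"],s["position"],s["force"],s["force"][:2]@Y,s["force"][:2]@X,s["moment"])
a=snap("scene");f=a["frame"][150:275,205:365,::-1]
cv2.imwrite("pics/s3.png",cv2.resize(f,None,fx=4.5,fy=4.5,interpolation=cv2.INTER_CUBIC))
```

```text
21.3 [ 0.53966715 -0.05538049  0.05570465] [ 7.09410546  5.30357103 -2.08894264] 6.748710809413245 5.7372386312766155 [ 0.78442637 -1.20019144 -0.13026614]
```

View pics/s3.png

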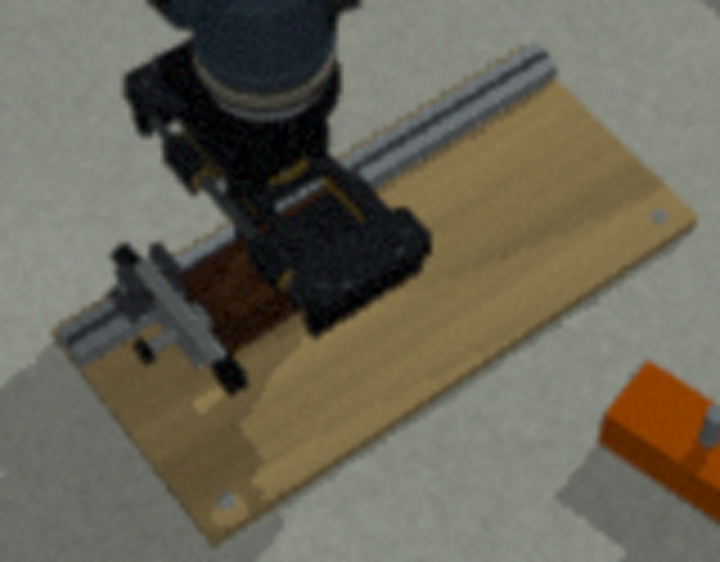

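The scene crop shows the plinth (240,300) against the fence with its end at the lowered leaf (190,310). Force stayed steady for over 1 s. I'll release under this small preload and lift straight up.

Request:
play_rows([
  [[0, 0, 0], [0, 0, 0]],
  [[0, 0, 0], [0, 0, 0]],
  [[0, 0, 0], [0, 0, 0]],
  [[0, 0, 0], [0, 0, 0]],
  [[0, 0, 0], [0, 0, 0]],
  [[0, 0, 0], [0, 0, 0]],
], gripper=0.06)

```text
time_s: 22.1
position: [0.5381, -0.0569, 0.0554]
tcp_rot: [[0.975, -0.0, 0.222], [-0.222, 0.0, 0.975], [-0.0, -1.0, 0.0]]
force: [-0.1, -0.2, -0.5]
opening: 0.689
```

Request:
play_rows([
  [[0, 0, 0.005], [0, 0, 0]],
  [[0, 0, 0.015], [0, 0, 0]],
  [[0, 0, 0.03], [0, 0, 0]],
  [[0, 0, 0.06], [0, 0, 0]],
  [[0, 0, 0.09], [0, 0, 0]],
  [[0, 0, 0.12], [0, 0, 0]],
  [[0, 0, 0.14], [0, 0, 0]],
  [[0, 0, 0.14], [0, 0, 0]],
  [[0, 0, 0.14], [0, 0, 0]],
])

```text
time_s: 23.22
position: [0.5376, -0.0567, 0.1953]
tcp_rot: [[0.975, -0.001, 0.222], [-0.222, 0.0, 0.975], [-0.001, -1.0, 0.0]]
force: [-0.3, 0.6, 0.9]
opening: 0.688
```

Run:
```python
from h import *
X=np.array([.975,-.2224]);Y=np.array([.2224,.975])
s=read_state();print(s["time_s"],s["position"],s["force"])
a=snap("wrist","w4.png");P=a["P"];Z=P[...,2];f=a["frame"].astype(int)
J=np.stack([P[...,:2]@X,P[...,:2]@Y,Z],-1)
m=(Z>.044)&(Z<.052)&(f[...,0]-f[...,2]>12)
n,l,st,c=cv2.connectedComponentsWithStats(m.astype(np.uint8));k=1+st[1:,4].argmax();m=l==k
print(cv2.minAreaRect((J[m][:,:2]*1000).astype(np.float32)),m.sum(),c[k])
for lo,hi in [(.02,.03)]:
    m=(Z>lo)&(Z<hi)&(J[...,1]>0.0)&(J[...,1]<.25)&(J[...,0]>.48)&(J[...,0]<.53); print(np.percentile(J[m],[2,98],axis=0))
```

```text
23.225 [ 0.53762064 -0.05673035  0.19533019] [-0.34026133  0.59798508  0.94703801]
((538.1835327148438, 65.8145751953125), (44.851768493652344, 109.73443603515625), 0.09217055886983871) 6284 [281.91470401 189.93666454]
[[0.49217467 0.02062017 0.02449236]
 [0.5153308  0.21590768 0.0278598 ]]
```

View pics/w4.png

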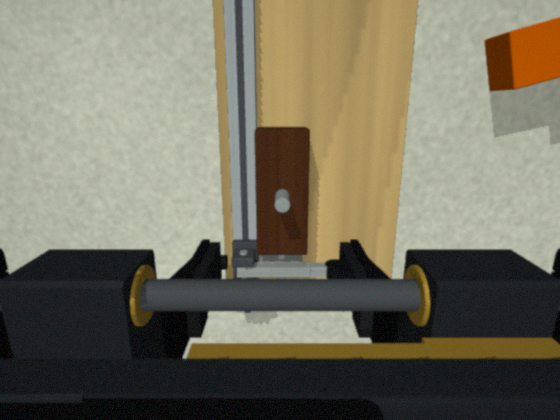

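The plinth is at J (538.2, 65.8) mm and 0.1° off the fence direction. The fence face plus half its width gives 537.8 mm, so it is flush. The picture shows its end touching the button at (283,257), with the leaf across at row 270. Next is the leaf's grip.

Request:
play_rows([
  [[0.004, -0.008, 0], [0, 0, 0.16]],
  [[0.008, -0.016, 0], [0, 0, 0.34]],
  [[0.012, -0.024, 0], [0, 0, 0.52]],
  [[0.016, -0.032, 0], [0, 0, 0.7]],
  [[0.02, -0.04, 0], [0, 0, 0.88]],
  [[0.024, -0.05, 0], [0, 0, 1.06]],
  [[0.028, -0.06, 0], [0, 0, 1.24]],
  [[0.032, -0.07, 0], [0, 0, 1.42]],
  [[0.0345, -0.078, 0], [0, 0, 1.57]],
  [[0.0345, -0.078, 0], [0, 0, 1.57]],
], gripper=0.036)

```text
time_s: 24.52
position: [0.5722, -0.1352, 0.1942]
tcp_rot: [[0.226, -0.002, -0.974], [0.974, 0.001, 0.226], [0.0, -1.0, 0.002]]
force: [-0.1, 0.2, 0.1]
opening: 0.414
```

Request:
play_rows([
  [[0, 0, -0.03], [0, 0, 0]],
  [[0, 0, -0.06], [0, 0, 0]],
  [[0, 0, -0.08], [0, 0, 0]],
  [[0, 0, -0.08], [0, 0, 0]],
])

```text
time_s: 25.02
position: [0.5709, -0.1338, 0.1133]
tcp_rot: [[0.225, -0.005, -0.974], [0.974, 0.002, 0.225], [0.001, -1.0, 0.006]]
force: [0.3, -0.1, 0.2]
opening: 0.411
```

Run:
```python
from h import *
s=read_state();print(s["time_s"],s["position"],s["tcp_rot"][:,0],s["force"],s["opening"])
snap("wrist","w5.png")
```

```text
25.025 [ 0.57087676 -0.13381363  0.11329611] [0.22478638 0.97440734 0.0011947 ] [ 0.27317448 -0.07257929  0.18714209] 0.41134839157117475
```

View pics/w5.png

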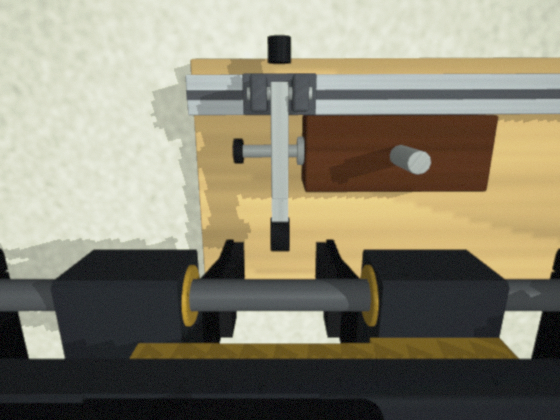

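The wrist view shows the disc (280,235) centred between the fingers, which sit at 230 and 330. The plinth's end (303,150) is on the button, with its side along the fence. I'll descend and pinch.

Request:
play_rows([
  [[0.001, -0.0005, -0.02], [0, 0, 0]],
  [[0.001, -0.0005, -0.04], [0, 0, 0]],
  [[0.001, -0.0005, -0.052], [0, 0, 0]],
  [[0.001, -0.0005, -0.059], [0, 0, 0]],
  [[0.001, -0.0005, -0.059], [0, 0, 0]],
  [[0.001, -0.0005, -0.059], [0, 0, 0]],
])

```text
time_s: 25.82
position: [0.5741, -0.1356, 0.057]
tcp_rot: [[0.223, 0.001, -0.975], [0.975, -0.0, 0.223], [-0.0, -1.0, -0.001]]
force: [0.9, -0.5, 0.2]
opening: 0.413
```

Request:
play_rows([
  [[0, 0, 0], [0, 0, 0]],
  [[0, 0, 0], [0, 0, 0]],
  [[0, 0, 0], [0, 0, 0]],
  [[0, 0, 0], [0, 0, 0]],
  [[0, 0, 0], [0, 0, 0]],
], gripper=0.008)

```text
time_s: 26.45
position: [0.5739, -0.1345, 0.0566]
tcp_rot: [[0.223, 0.0, -0.975], [0.975, 0.001, 0.223], [0.001, -1.0, -0.0]]
force: [1.8, 5.0, 2.3]
opening: 0.135
```

Request:
play_rows([
  [[-0.0004, 0.0001, 0.0084], [0, 0, 0]],
  [[-0.0017, 0.0004, 0.0167], [0, 0, 0]],
  [[-0.0037, 0.0008, 0.0248], [0, 0, 0]],
  [[-0.0064, 0.0015, 0.0327], [0, 0, 0]],
  [[-0.01, 0.0023, 0.0403], [0, 0, 0]],
  [[-0.0143, 0.0033, 0.0474], [0, 0, 0]],
  [[-0.0193, 0.0044, 0.0541], [0, 0, 0]],
  [[-0.0249, 0.0057, 0.0603], [0, 0, 0]],
  [[-0.031, 0.0071, 0.0658], [0, 0, 0]],
  [[-0.0376, 0.0086, 0.0707], [0, 0, 0]],
])

```text
time_s: 27.7
position: [0.5367, -0.1261, 0.1267]
tcp_rot: [[0.224, 0.002, -0.975], [0.975, 0.001, 0.224], [0.001, -1.0, -0.002]]
force: [3.3, 4.6, -8.0]
opening: 0.133
```

Request:
play_rows([
  [[-0.0072, 0.0016, 0.0042], [0, 0, 0]],
  [[-0.0147, 0.0033, 0.0076], [0, 0, 0]],
  [[-0.0223, 0.0051, 0.0102], [0, 0, 0]],
  [[-0.0303, 0.0069, 0.0121], [0, 0, 0]],
  [[-0.0385, 0.0088, 0.0131], [0, 0, 0]],
  [[-0.0467, 0.0107, 0.0133], [0, 0, 0]],
  [[-0.0548, 0.0125, 0.0126], [0, 0, 0]],
  [[-0.06, 0.0137, 0.0118], [0, 0, 0]],
  [[-0.06, 0.0137, 0.0118], [0, 0, 0]],
  [[-0.06, 0.0137, 0.0118], [0, 0, 0]],
])

```text
time_s: 28.95
position: [0.4788, -0.113, 0.1408]
tcp_rot: [[0.224, 0.007, -0.975], [0.975, -0.001, 0.224], [0.001, -1.0, -0.007]]
force: [3.7, 6.6, 9.5]
opening: 0.135
```

Request:
play_rows([
  [[0, 0, 0.001], [0, 0, 0]],
  [[0, 0, 0.001], [0, 0, 0]],
  [[0, 0, 0.001], [0, 0, 0]],
  [[0, 0, 0.001], [0, 0, 0]],
  [[0, 0, 0.001], [0, 0, 0]],
], gripper=0.036)

```text
time_s: 29.58
position: [0.4759, -0.1132, 0.1398]
tcp_rot: [[0.223, -0.001, -0.975], [0.975, 0.0, 0.223], [-0.0, -1.0, 0.001]]
force: [0.2, -0.8, -0.5]
opening: 0.41
```

Request:
play_rows([
  [[0, 0, 0.02], [0, 0, 0]],
  [[0, 0, 0.05], [0, 0, 0]],
  [[0, 0, 0.09], [0, 0, 0]],
  [[0.01, 0.03, 0.14], [0, 0, 0]],
  [[0.02, 0.06, 0.19], [0, 0, 0]],
  [[0.02, 0.07, 0.2], [0, 0, 0]],
  [[0.02, 0.07, 0.2], [0, 0, 0]],
  [[0.02, 0.07, 0.2], [0, 0, 0]],
])

```text
time_s: 30.58
position: [0.4949, -0.0433, 0.3381]
tcp_rot: [[0.223, -0.004, -0.975], [0.975, 0.001, 0.223], [-0.0, -1.0, 0.004]]
force: [-0.0, 0.0, -0.8]
opening: 0.415
```

Run:
```python
from h import *
X=np.array([.975,-.2224]);Y=np.array([.2224,.975])
s=read_state();print(s["time_s"],s["position"],s["force"])
a=snap("wrist","w6.png");P=a["P"];Z=P[...,2];f=a["frame"].astype(int)
J=np.stack([P[...,:2]@X,P[...,:2]@Y,Z],-1)
m=(Z>.044)&(Z<.052)&(f[...,0]-f[...,2]>12)
n,l,st,c=cv2.connectedComponentsWithStats(m.astype(np.uint8));k=1+st[1:,4].argmax();m=l==k
print(cv2.minAreaRect((J[m][:,:2]*1000).astype(np.float32)),m.sum(),np.median(Z[m]))
m=(Z>.12)&(Z<.16)&(abs(J[...,1]+.004)<.02); print("disc",np.percentile(J[m],[2,50,98],axis=0).round(4),m.sum())
a=snap("scene");P=a["P"]
Q=np.load("s.npz")["P"]
for u,v in [(144,316),(304,108),(383,133)]: print(P[v,u]-Q[v,u])
```

```text
30.575 [ 0.49485327 -0.04334054  0.33810416] [-0.00819117  0.0186341  -0.77216922]
((537.6841430664062, 65.42813110351562), (110.01913452148438, 44.99782180786133), 89.9119873046875) 2761 0.04806491194564566
disc [[ 0.4862 -0.0098  0.1233]
 [ 0.4948 -0.0029  0.1385]
 [ 0.5053  0.0018  0.1416]] 308
[-1.29259036e-04  6.07292858e-06 -2.68786441e-04]
[ 0.00195406 -0.00261313  0.00304918]
[ 0.00025944 -0.00066127  0.00070751]
```

View pics/w6.png

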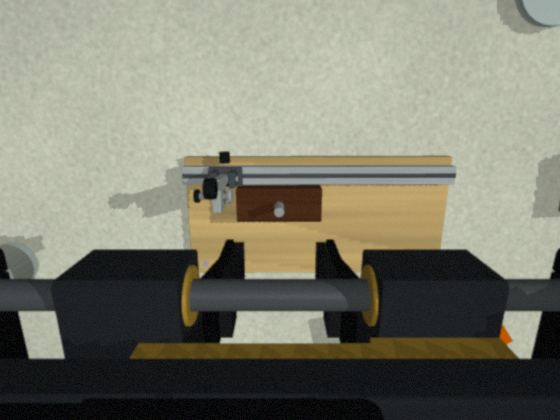

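The final wrist view shows the leaf upright with its disc at (210,187), in the same spot as at the start (about 1.67 rad). The plinth (279,204) lies flush at J (537.7, 65.4) mm and is within 0.1° of parallel. The bystanders haven't moved. I'm handing in.

```bash
python3 -c "
from rig import *
print(hand_in())"
```

```text
the job is handed in; nothing more can be done
None
```

The job is done and handed in at about 30.6 s of the 72 s allowed; the hand-in gave no verdict.

- **Stop down:** I pinched the grip and swung the leaf down to its rigid end of travel. I confirmed this by an upward force of 19 N with no further movement.
- **Gauging:** I gripped the plinth, squared it to the fence and slid it along until it touched the button. The force along the fence rose by about 4–5 N over the sliding level, and I held it there for over 1 s. That figure is the wrist force less the sliding level, which itself varied by about 1 N. The contact force was not measured directly.
- **Stop up:** I released the plinth, then pinched the grip again and swung the leaf back up to about 1.7 rad. That angle comes from the disc and tool positions.

**Last checks:**
- **Plinth:** it is flush on the fence within about 0.5 mm and parallel within 0.1°. It lies within about 0.4 mm of where it was after gauging, which is inside the camera's roughly 2 mm accuracy.
- **Bystanders:** the jar and box pixels showed less than 1 mm of change. The dish pixel differed by about 4 mm, which I take to be depth noise on clear glass because nothing went near it.
- **Failed or disagreeing checks:** none.

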